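# Stand a bag base on edge in the lacing stand

### The arm

A 7-joint arm with a two-finger parallel gripper is mounted at the origin on the work surface. World frame = base frame: x ahead of the robot, y to its left, z up, the work surface at z = 0. Lengths are in m, angles in rad, forces in N, time in s.
With the tool pointing down it reaches from about 0.425 to 1.025 m from the base axis. Payload 9.4 kg.
Tool frame: the origin (TCP) lies between the finger pads; the fingertips stand 19 mm ahead of it and the grasp point (between the pads) is the TCP (r.tip_extent is the distance from the TCP to the fingertips, in m); z points along the fingers, y is the line along which they close (so a half turn about z gives the same grasp; the last joint's range is limited). The gripper opens to 85 mm and grips with 20 to 120 N. Pads are 22 mm wide; open, the fingers measure 114 mm over their backs; the gripper's body (76 mm by 85 mm) begins 54 mm behind the grasp point. The pads swing forward as they close: fully open they stand 13 mm farther back than shut.
Start: joints at [-1.333, 0.599, -0.003, 1.599, 0.002, 0.943, -0.08], TCP at [0.224, 0.689, 0.25] pointing down, gripper open.
Joint ranges: [-2.57, 2.57], [-0.35, 1.97], [-1.29, 1.29], [0.11, 2.56], [-1.05, 4.19], [0.11, 1.86], [-2.63, 2.63]. Speed limits (rad/s): [2.22, 2.22, 3.01, 3.01, 3.14, 3.14, 3.14].

### API

Orientations are given as a rotation vector (axis times angle).
In Python, from station import r gives the robot as it stands. The module is installed in compiled form; this text tells all that it offers.
- The arm moves only by the tool play_rows, never from a script. Its argument "series" is a list that holds one entry, the list of rows, each a list of 6 numbers: the shift along the tool's x, y, z in cm, then the turn, a rotation vector about the tool's x, y, z in degrees. A call has 1 to 12 rows; each row is the pose to reach, as a shift and turn from the pose commanded when the call began, along the tool's axes at that moment; what a row does not reach only later rows make up. A row lasts 1/12 s, in which the tool goes at most 41.7 mm and 7.16 degrees, less where a joint would pass 70% of its speed; a pose out of reach is approached as far as the arm can. A call with a gripper value outside its range is refused whole. "claw" is the finger opening in cm, from 0 to 8.54, set as the call begins (left out, the last holds). The fingers move at their own pace and stop on an object; the grip force is fixed at half the most. Time passes only in rows, so rows that repeat a pose let the fingers close. It gives the time, the measured TCP pose, the force, the opening and the grip force at its end, in the units of the state.
- r.get_obs(): the state, without advancing time (a new reading comes with each control period).
- r.capture(name): name is "scene" or "top"; returns a dict with "frame" (400x640x3 uint8, blue, green, red), "range_z" (400x640 float32, m along the optical axis (not along the pixel's ray), 0 where there is no reading), "camera_matrix" (3x3 intrinsics, pixels), "world_to_cam" (4x4, takes a point from world to camera coordinates). Camera axes: x right, y down, z forward; pixel columns grow to the right and rows downward; lengths in m; the calibration is good to about 2 mm. A picture is of the moment at which its call begins.
- r.job_done(): hands the job in; it is judged then, once.
Trained networks look in a picture, given as the dict that the camera call returned (one of the last four; its "shot" number tells which), for a name from the list of things; names that differ only in an ending like _2 or _b are one class to them, and where a whole thing is asked for, a point or a joint stands for the part that bears it (a point fixed in the world has none). Each returns a list of dicts, best first, with "p" (0 to 1); they miss things now and then, are a little off and sometimes report something else, mostly with a low value. They report only what shows in the picture. A call takes as long as a camera call. They do not tell look-alikes from the thing itself.
- r.trace(picture, thing): "region" (400x640 bool, what is visible of it) and "rect" ([left, top, width, height] in pixels, round what is visible of it).
The state is a dict: "clock": time; "joints": joint angles; "qd": joint speeds; "effort": joint torques, N m; "eef_pos": TCP position; "tool_rot": TCP orientation; "contact_force": force on the tool from outside, world axes, zero at the start; "torque": the same for the moment, N m; "grip_width": finger opening in m; "gripper_force": force on a finger pad.
Only numpy, scipy, OpenCV 4.12 (cv2) and the standard library are available. Lean on these libraries where they do the work, as an engineer would, in place of code of your own. Each camera call takes 0.05 s, during which the arm holds its last target. There are 200 camera calls.

### The job

Tip the wooden bag base up on the stand's rail: push its end against the foot of the blue fence so that it pivots there on its edge, without lifting it off the rail, until it stands upright and flat against the fence. Then pull up the sliding jaw's plunger knob, bring the jaw up to the board and let the pin snap fully home in the index hole nearest the fence, so that the board is held standing. Leave the spool, glue bottle, pliers and cutter where they are.

Things in the scene. Friction and masses are not known exactly. Their poses are not given: they have to be found in the camera images.
- stand: Lacing stand, fixed to the bench: a level rail 395 mm long and 40 mm wide, with a 36 mm wide steel index bar on top; bar top 50 mm above the bench. Origin on the bench under the rail's centre line; x along the rail towards the fence, y across, z up. Two feet, 100 mm across and 11 mm high, at x = -183 and +180 mm
- fence_foot (a point): Where the face of the blue upright fence meets the bar top, on the centre line: stand x = +130, z = 50 mm; axes as the stand's. The fence crosses the rail, 90 mm wide, its flat face looks to stand -x and rises 65 mm above the bar; its foot and gussets lie behind it, up to 62 mm back from the face and below its top
- board_mid (a point): Centre of the loose bag base: plywood board 120 x 64 x 12 mm, about 75 g, small dark lacing holes round its rim. x along its 120 mm away from its foot end, z through its 12 mm. Starts flat on the bar (overhanging it by about 14 mm at each side), x pointing away from the fence, a little askew. Stood up: x up, z to the fence, centre 6 mm before the fence face, 110 mm above the bench
- board_foot (a point): Middle of the board's foot end face (the end that lies nearest the fence, at the start 4 to 28 mm short of it), 60 mm from the board's centre along its -x, half-way through its thickness. Axes as the board's
- jaw (a joint): Travel of the sliding jaw, m, growing towards the fence; gap from fence to jaw face = 0.200 minus this. Starts at 0 to 0.020, pin in a parking slot. At 0.186 the pin is over the index hole nearest the fence (gap 14 mm); other holes, 12 mm wide, at 0.156, 0.126, 0.096, 0.066. The 9 mm round-nosed pin has about 1.5 mm play either way. Drags with about 2 N; ends at 0.1885
- plunger (a joint): Lift of the spring plunger's knob and pin, m: 0 is fully home, the pin 9 mm deep in a hole or the slot; at 0.009 the pin clears the bar, on which it rides if let go between holes; 0.014 is fully up. The spring pulls down with 5 N at 0 and 10 N fully up; the knob does not stay up by itself
- jaw_face (a point): Centre of the jaw's cork face, which looks to the fence: 80 mm wide, 40 mm high, 52 to 92 mm above the bench. The blue jaw carriage reaches 102 mm back from the face, 64 mm wide, its flat top 62 mm above the bench. Axes as the stand's
- knob_grip (a point): On the axis of the black plunger knob (red dot on top), half-way up: 72 mm behind the jaw face on the centre line, 95 mm above the bench when the pin is home. Round knob, 30 mm diameter, from 15 mm below to 14 mm above this point, on a steel barrel of 23 mm. Pull it straight up; it takes the jaw along when moved along the rail. Axes as the stand's
- spool: Bystander: reel of magenta cord, 92 mm diameter, 110 mm tall, standing; origin at the centre of its underside
- glue: Bystander: white glue bottle with blue label, 53 mm diameter, 140 mm tall, standing; origin at the centre of its underside
- pliers: Bystander: orange-handled pliers lying flat, 140 mm long along x, 64 mm wide, 12 mm high; origin at the pivot, on the bench
- cutter: Bystander: blue cutter knife lying flat, 180 mm long along x (from -75 to +105 mm), 26 mm wide, 19 mm high; origin on the bench
There are look-alikes about, which are no part of the job. What is shaped like the part that bears board_mid but turquoise, white or yellow is not meant.

How it is judged:
On the way:
1. the board stands upright on its foot end, flat against the fence (angle between board_mid's own x axis and vertical below 0.1 rad and x of board_mid in the frame of stand above 0.117 m and z of board_mid in the frame of stand between 0.104 and 0.117 m and angle between the z axis of board_mid and the x axis of stand, either way round below 0.12 rad), for 0.3 s.
At the end, for the whole second after the job is handed in: Board on its foot end on the bar (centre 104 to 117 mm above the bench), upright within 0.08 rad, parallel to the fence within 0.1 rad, its centre at stand x above 0.118; jaw at the hole nearest the fence (joint 0.183 to 0.189), pin home (plunger below 2 mm) (angle between board_mid's own x axis and vertical below 0.08 rad and x of board_mid in the frame of stand above 0.118 m and z of board_mid in the frame of stand between 0.104 and 0.117 m and angle between the z axis of board_mid and the x axis of stand, either way round below 0.1 rad and value of joint jaw between 0.183 and 0.189 m and value of joint plunger below 0.002 m); the robot touches nothing.
It fails at once if the board's foot end is lifted more than about 30 mm off the rail (it must pivot on its edge, not be carried) (z of board_foot in the frame of stand above 0.085 m).
It fails at once if a bystander (spool, glue, pliers or cutter) is pushed more than 20 mm or knocked over (distance of any of spool, glue, pliers, cutter from where it was at the start of the episode above 0.02 m or angle between any of spool, glue, pliers, cutter's own z axis and vertical above 0.3 rad).
It also fails if it takes over 54 s, if anything falls off the work surface, if the arm or the gripper's body presses on something with over 40 N, if the wrist force passes 120 N, or if a joint passes its speed limit or range.

## Working session

There is one attempt and no reset: what is moved stays moved. The work goes in short steps, Python scripts to look and compute and a tool call to move; the robot and the scene stay as the last step left them, time stands still between calls to the robot, and variables do not carry over. Pictures are saved under pics/ and viewed, at most 10 in all, crops included, and the job is handed in when it is done.

Besides the shell and the picture viewer there is one more tool, called after "Request:" as name(argument=value, ...), one argument or row to a line, values as JSON. play_rows: Moves the arm, as the interface text tells. Its arguments: {"type":"object","properties":{"series":{"type":"array"},"claw":{"type":"number"}},"required":["series"]}

```bash
mkdir -p pics
cat > h.py <<'E'
import numpy as np, cv2
from station import r
def pts(c,mask=None):
    z=c["range_z"]; K=c["camera_matrix"]; v,u=np.nonzero((z>0)&(mask if mask is not None else True))
    d=z[v,u]; P=np.stack([(u-K[0,2])*d/K[0,0],(v-K[1,2])*d/K[1,1],d,np.ones_like(d)])
    return (np.linalg.inv(c["world_to_cam"])@P)[:3].T, u, v
E
python3 - <<'E'
from h import *
o=r.get_obs(); print({k:np.round(v,3) for k,v in o.items()}, r.tip_extent)
a=r.capture("scene"); b=r.capture("top")
for n,c in (("scene",a),("top",b)):
    cv2.imwrite(f"pics/{n}0.png",c["frame"])
    for t in ("stand","board_mid","jaw","plunger","spool","glue","pliers","cutter"):
        for x in r.trace(c,t)[:3]:
            P,_,_=pts(c,x["region"])
            print(n,t,round(x["p"],2),x["rect"],np.round(np.median(P,0),3) if len(P) else None, np.round(P.max(0),3) if len(P) else None)
    np.savez(f"{n}0.npz",**{k:c[k] for k in("frame","range_z","camera_matrix","world_to_cam")})
E
```

```text
{'clock': np.float64(0.0), 'joints': array([-1.333,  0.6  , -0.003,  1.6  ,  0.002,  0.943, -0.08 ]), 'qd': array([ 0.001, -0.001,  0.003,  0.001, -0.   ,  0.001, -0.001]), 'effort': array([ 0.0000e+00, -7.7647e+01,  1.5660e+00, -2.5800e+01,  1.2000e-02,
        9.0000e-03,  0.0000e+00]), 'eef_pos': array([0.224, 0.689, 0.249]), 'tool_rot': array([-4.920e-01, -3.103e+00,  2.000e-03]), 'contact_force': array([ 0.266, -0.19 ,  0.13 ]), 'torque': array([ 0.004,  0.007, -0.027]), 'gripper_force': np.float64(0.0), 'grip_width': np.float64(0.085)} 0.019
scene stand 0.95 [265.7, 135.1, 92.4, 102.0] [ 0.583 -0.084  0.062] [0.631 0.314 0.12 ]
scene board_mid 0.84 [231.5, 182.4, 42.2, 30.8] [ 0.437 -0.099  0.013] [ 0.48  -0.034  0.021]
scene board_mid 0.75 [268.2, 145.1, 22.7, 27.6] [0.398 0.078 0.014] [0.454 0.145 0.019]
scene board_mid 0.73 [297.1, 239.7, 43.5, 44.5] [ 0.742 -0.167  0.013] [ 0.776 -0.092  0.021]
scene jaw 0.77 [317.1, 138.8, 37.2, 32.9] [0.575 0.161 0.066] [0.609 0.234 0.115]
scene plunger 0.71 [295.5, 167.2, 33.6, 33.6] [0.582 0.012 0.063] [0.612 0.069 0.071]
scene spool 0.
[... 647 characters left out ...]
7 0.062] [0.613 0.069 0.073]
top board_mid 0.7 [281.0, 256.4, 38.5, 37.0] [0.393 0.084 0.012] [0.451 0.145 0.025]
top jaw 0.74 [246.5, 199.4, 130.1, 39.4] [0.569 0.118 0.059] [0.632 0.249 0.123]
top jaw 0.73 [256.5, 207.9, 30.1, 27.0] [0.565 0.166 0.064] [0.606 0.22  0.117]
top spool 0.56 [457.1, 253.2, 40.9, 31.3] [ 0.414 -0.449  0.109] [ 0.457 -0.413  0.117]
top glue 0.7 [316.5, 138.6, 17.9, 22.1] [ 0.777 -0.005  0.088] [0.811 0.021 0.143]
top pliers 0.65 [431.1, 167.9, 19.9, 45.6] [ 0.653 -0.362  0.009] [ 0.731 -0.343  0.021]
top pliers 0.41 [253.2, 207.2, 32.9, 26.2] [0.565 0.169 0.063] [0.606 0.232 0.117]
top cutter 0.78 [158.1, 243.2, 44.0, 40.5] [0.433 0.455 0.013] [0.503 0.524 0.025]
```

```bash
python3 -c "
import cv2,numpy as np
a=cv2.imread('pics/scene0.png');b=cv2.imread('pics/top0.png')
cv2.imwrite('pics/both.png',np.vstack([a[:300],b[:300]]) if 0 else np.vstack([cv2.resize(a,(480,300)),cv2.resize(b,(480,300))]))"
```

```text
(no output)
```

View pics/top0.png

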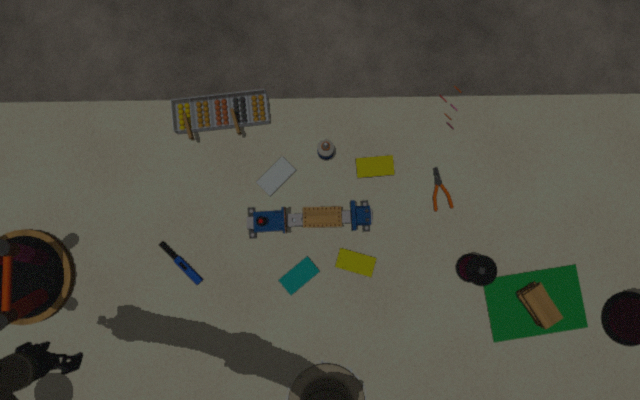

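View pics/scene0.png

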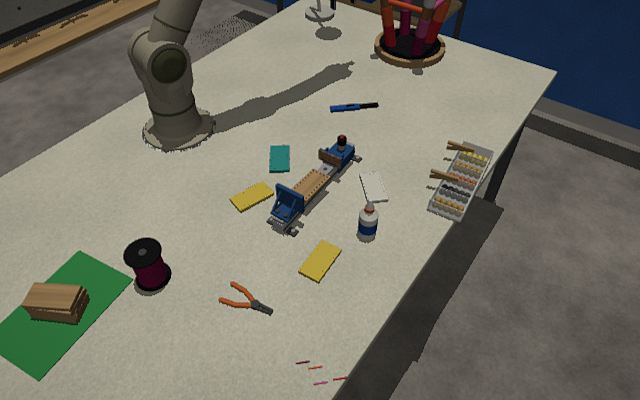

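The top view shows the knob at about (262,221), the wooden board at about (322,216) and the fence at about (360,215). The stand runs roughly along world -y, and the other boards are decoys.

```bash
cat > fit.py <<'E'
from h import *
from scipy.optimize import minimize
def load(n):
    return dict(np.load(f"{n}0.npz"))
for n in("top","scene"):
    c=load(n); P,u,v=pts(c); f=c["frame"][v,u].astype(int)
    m=(abs(P[:,0]-.58)<.09)&(P[:,1]>-.22)&(P[:,1]<.3)&(P[:,2]>.03); P=P[m]; f=f[m]
    hsv=cv2.cvtColor(f.astype(np.uint8)[None],cv2.COLOR_BGR2HSV)[0].astype(int)
    wood=(abs(P[:,2]-.062)<.006)&(hsv[:,0]>8)&(hsv[:,0]<28)&(hsv[:,1]>70)&(P[:,1]<.1)
    rc=cv2.minAreaRect(P[wood][:,:2].astype(np.float32)); print(n,"board",np.round(rc[0],4),np.round(rc[1],4),rc[2],wood.sum(),P[wood][:,2].mean())
    print(" box",np.round(cv2.boxPoints(rc),3).tolist())
    red=((hsv[:,0]<8)|(hsv[:,0]>172))&(hsv[:,1]>120)&(P[:,2]>.09); print(" red",red.sum(),np.round(P[red].mean(0),4))
    kn=(P[:,2]>.1)&(P[:,1]>.05); print(" knobtop",kn.sum(),np.round(P[kn].mean(0),4),np.round(np.r_[P[kn].min(0),P[kn].max(0)],3))
    jf=(P[:,2]>.084)&(P[:,2]<.096)&(P[:,1]<P[kn][:,1].mean()-.03)&(P[:,1]>.03); print(" jawtop",jf.sum(),np.round(np.r_[P[jf].min(0),P[jf].max(0)],3), np.round(np.polyfit(P[jf][:,0],P[jf][:,1],1),3))
    fe=(P[:,2]>.108)&(P[:,1]<-.05); print(" fencetop",fe.sum(),np.round(np.r_[P[fe].min(0),P[fe].max(0)],4),P[fe].mean(0),np.round(np.polyfit(P[fe][:,0],P[fe][:,1],1),3))
    b=(abs(P[:,2]-.05)<.004)&(P[:,1]<.13)&(P[:,1]>-.09)&(abs(P[:,0]-.58)<.03);print(" bar",b.sum(),np.round(np.polyfit(P[b][:,1],P[b][:,0],1),4), np.round(np.r_[P[b].min(0),P[b].max(0)],3))
E
python3 fit.py
python3 - <<'E'
import cv2,numpy as np
a=cv2.imread('pics/top0.png')[185:250,235:385]; cv2.imwrite('pics/crop1.png',cv2.resize(a,None,fx=5,fy=5,interpolation=cv2.INTER_CUBIC))
E
```

```text
top board [0.5764 0.0077] [0.0636 0.1195] 1.1490415334701538 762 0.062318567949358576
 box [[0.5429999828338623, 0.06700000166893005], [0.5460000038146973, -0.05299999937415123], [0.609000027179718, -0.050999999046325684], [0.6069999933242798, 0.06800000369548798]]
 red 26 [0.565  0.1889 0.1114]
 knobtop 78 [0.5639 0.1891 0.1093] [0.552 0.176 0.101 0.579 0.203 0.117]
 jawtop 89 [0.528 0.117 0.084 0.606 0.151 0.096] [0.038 0.103]
 fencetop 130 [ 0.5341 -0.0941  0.1087  0.6228 -0.0796  0.1234] [ 0.57739903 -0.08565891  0.11541884] [ 0.038 -0.108]
 bar 239 [-0.0494  0.5736] [ 0.552 -0.08   0.046  0.6    0.119  0.054]
scene board [ 0.5788 -0.0316] [0.0655 0.1968] 1.3248521089553833 597 0.06339866062645416
 box [[0.5440000295639038, 0.06599999964237213], [0.5479999780654907, -0.13099999725818634], [0.6140000224113464, -0.1289999932050705], [0.609000027179718, 0.06800000369548798]]
 red 18 [0.5663 0.1899 0.1099]
 knobtop 66 [0.5673 0.1871 0.1092] [0.548 0.175 0.101 0.579 0.204 0.115]
 jawtop 106 [0.528 0.115 0.084 0.609 0.153 0.096] [0.062 0.088]
 fencetop 161 [ 0.5326 -0.0965  0.108   0.6244 -0.0771  0.1202] [ 0.57975497 -0.08712934  0.11496944] [ 0.052 -0.117]
 bar 120 [-0.2815  0.5998] [ 0.551 -0.05   0.046  0.608  0.123  0.054]
```

View pics/crop1.png

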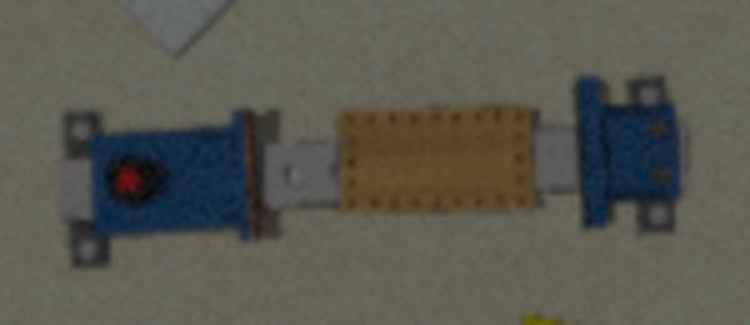

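```bash
cat >> h.py <<'E'
from scipy.spatial.transform import Rotation as Ro
F=np.array([.578,-.080,0]); D=np.array([.047,-.9989,0]); N=np.array([.9989,.047,0]) # foot on bench, stand +x, across
R0=np.stack([-D,N,[0,0,-1]],1)
def pose():
    o=r.get_obs(); return o["eef_pos"],Ro.from_rotvec(o["tool_rot"]),o
def rel(s,l,z,tilt):
    """target: s mm along stand x from fence face, l mm across, z mm; tilt deg about tool y"""
    p,R,o=pose(); T=F+D*s/1e3+N*l/1e3+np.array([0,0,z/1e3])
    G=Ro.from_matrix(R0)*Ro.from_euler('y',tilt,degrees=True)
    return np.round(np.r_[R.inv().apply(T-p)*100,(R.inv()*G).as_rotvec(degrees=True)],2).tolist()
def where():
    p,R,o=pose(); d=p-F; e=(Ro.from_matrix(R0).inv()*R).as_rotvec(degrees=True)
    print("s,l,z mm",np.round([d@D*1e3,d@N*1e3,p[2]*1e3],1),"rot",np.round(e,1),"t",round(float(o["clock"]),2),"F",np.round(o["contact_force"],1),"w",round(float(o["grip_width"])*1e3,1),"q",np.round(o["joints"],2))
E
python3 -c "
from h import *
where(); print(rel(-123,1,250,0)); print(rel(-123,1,150,-20))"
```

```text
s,l,z mm [-785.1 -317.   250.3] rot [  0.   -0.  -69.3] t 0.9 F [-0.6 -0.6 -0.1] w 85.2 q [-1.33  0.6  -0.    1.6   0.    0.94 -0.08]
[-53.18, -50.67, 0.03, -0.0, 0.0, 69.27]
[-53.17, -50.67, 10.03, 12.08, -17.49, 68.53]
```

Request:
play_rows(
  series=[
    [[-53.2,-50.7,0,0,0,69.3],[-53.2,-50.7,0,0,0,69.3],[-53.2,-50.7,0,0,0,69.3],[-53.2,-50.7,0,0,0,69.3],[-53.2,-50.7,0,0,0,69.3],[-53.2,-50.7,0,0,0,69.3],[-53.2,-50.7,0,0,0,69.3],[-53.2,-50.7,0,0,0,69.3],[-53.2,-50.7,0,0,0,69.3],[-53.2,-50.7,0,0,0,69.3],[-53.2,-50.7,0,0,0,69.3],[-53.2,-50.7,0,0,0,69.3]],
  ],
  claw=8.54,
)

```text
clock: 1.9
eef_pos: [0.4624, 0.2477, 0.2506]
tool_rot: [2.169, 2.272, 0.001]
contact_force: [0.4, 0.0, 0.7]
grip_width: 0.0853
gripper_force: 0.0
```

```bash
python3 -c "
from h import *
where(); print(rel(-123,1,130,-20))"
```

```text
s,l,z mm [-332.8 -100.   250.6] rot [-0.  0.  0.] t 1.9 F [0.4 0.  0.7] w 85.3 q [-0.86  0.37  0.35  2.07 -0.19  0.73 -0.34]
[-20.98, 10.11, 12.06, 0.03, -20.02, -0.03]
```

Request:
play_rows(
  series=[
    [[-21,10.1,6,0,-20,0],[-21,10.1,6,0,-20,0],[-21,10.1,6,0,-20,0],[-21,10.1,6,0,-20,0],[-21,10.1,6,0,-20,0],[-21,10.1,8,0,-20,0],[-21,10.1,12,0,-20,0],[-21,10.1,12,0,-20,0],[-21,10.1,12,0,-20,0]],
  ],
)

```text
clock: 2.65
eef_pos: [0.5715, 0.044, 0.1291]
tool_rot: [1.981, 2.076, -0.355]
contact_force: [0.2, -0.1, 1.0]
grip_width: 0.0854
gripper_force: 0.0
```

Run:
```python
from h import *
where(); print(rel(-123,1,57,-20))
c=r.capture("scene"); a=c["frame"][120:250,200:400]
cv2.imwrite('pics/s1.png',cv2.resize(a,None,fx=4,fy=4,interpolation=cv2.INTER_CUBIC))
```

```text
s,l,z mm [-124.2   -0.6  129.1] rot [  0.2 -20.1   0. ] t 2.65 F [ 0.2 -0.1  1. ] w 85.4 q [-0.67  0.68  0.49  2.05  0.08  0.56 -0.29]
[2.36, 0.19, 6.81, -0.23, 0.08, 0.02]
```

View pics/s1.png

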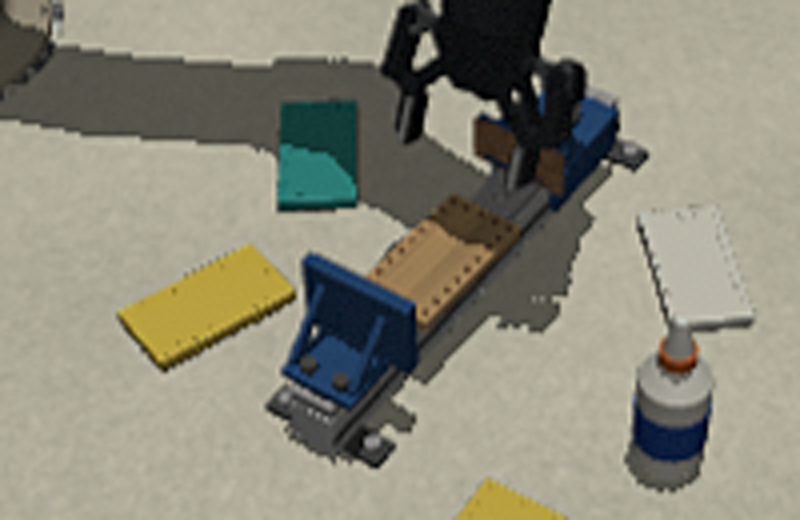

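Fingers straddle the board's far end (crop ~(480,210)), clear of the jaw. Lower and close.

Request:
play_rows(
  series=[
    [[1,0.2,3,-0.2,0,0],[2,0.2,5.8,-0.2,0,0],[2.5,0.2,7.3,-0.2,0,0],[2.5,0.2,7.3,-0.2,0,0],[2.5,0.2,7.3,-0.2,0,0]],
  ],
)

```text
clock: 3.12
eef_pos: [0.5751, 0.044, 0.0547]
tool_rot: [1.977, 2.075, -0.344]
contact_force: [0.8, 0.1, 0.9]
grip_width: 0.0856
gripper_force: 0.0
```

Request:
play_rows(
  series=[
    [[0,0,0,0,0,0],[0,0,0,0,0,0],[0,0,0,0,0,0],[0,0,0,0,0,0],[0,0,0,0,0,0],[0,0,0,0,0,0],[0,0,0,0,0,0],[0,0,0,0,0,0]],
  ],
  claw=5.8,
)

```text
clock: 3.78
eef_pos: [0.5756, 0.0435, 0.0555]
tool_rot: [1.979, 2.073, -0.341]
contact_force: [-1.5, 3.1, 11.8]
grip_width: 0.0632
gripper_force: 63.0
```

Run:
```python
from h import *
where(); print(rel(-90,0,52,-20))
```

```text
s,l,z mm [-123.5    3.4   55.5] rot [ -0.4 -19.9   0. ] t 3.78 F [-1.5  3.1 11.8] w 63.2 q [-0.64  0.8   0.45  2.08  0.06  0.4  -0.31]
[-3.03, -0.35, 1.47, 0.36, -0.08, -0.08]
```

Request:
play_rows(
  series=[
    [[-0.07,0,-0.19,0,0,0],[-0.8,0,0.1,0,0,0],[-1.4,0,0.3,0,0,0],[-2.0,0,0.5,0,0,0],[-2.4,0,0.65,0,0,0],[-2.4,0,0.65,0,0,0]],
  ],
)

```text
clock: 4.28
eef_pos: [0.5757, 0.0169, 0.0556]
tool_rot: [1.98, 2.073, -0.346]
contact_force: [-1.4, 0.1, 3.5]
grip_width: 0.063
gripper_force: 65.9
```

Run:
```python
from h import *
where()
```

```text
s,l,z mm [-96.9   2.2  55.6] rot [ -0.2 -20.    0.1] t 4.28 F [-1.4  0.1  3.5] w 63.0 q [-0.6   0.79  0.45  2.09  0.07  0.38 -0.28]
```

Request:
play_rows(
  series=[
    [[-0.19,0,0.07,0,0,0],[-0.28,0,0.1,0,0,0],[-0.28,0,0.1,0,0,0]],
  ],
)

```text
clock: 4.53
eef_pos: [0.5757, 0.0167, 0.0555]
tool_rot: [1.979, 2.076, -0.343]
contact_force: [-4.2, 10.0, 11.2]
grip_width: 0.0627
gripper_force: 67.3
```

Request:
play_rows(
  series=[
    [[-0.19,0,0.07,0,0,0],[-0.28,0,0.1,0,0,0],[-0.28,0,0.1,0,0,0]],
  ],
)

```text
clock: 4.78
eef_pos: [0.5757, 0.0165, 0.0555]
tool_rot: [1.979, 2.079, -0.34]
contact_force: [-8.8, 19.8, 19.7]
grip_width: 0.0632
gripper_force: 68.5
```

Run:
```python
from h import *
where()
c=r.capture("top"); P,u,v=pts(c); f=c["frame"][v,u]
m=(abs(P[:,0]-.578)<.03)&(abs(P[:,2]-.062)<.006)&(P[:,1]>-.09)&(P[:,1]<.05)
hs=cv2.cvtColor(f[m][None],cv2.COLOR_BGR2HSV)[0]; w=(hs[:,0]>8)&(hs[:,0]<28)&(hs[:,1]>70)
print(P[m][w].min(0),P[m][w].max(0))
```

```text
s,l,z mm [-96.5   2.3  55.5] rot [ -0.2 -19.7  -0.1] t 4.78 F [-8.8 19.8 19.7] w 63.2 q [-0.59  0.79  0.44  2.09  0.07  0.38 -0.28]
[ 0.54803805 -0.07965034  0.0560744 ] [0.60654897 0.02212017 0.06788571]
```

Foot against the fence (edge at y≈-0.0797). Now the arc.

```bash
cat >> h.py <<'E'
def arc(c,L,h,ths,tilt0=-20,bias=(-1,0),tmax=70):
    """c: commanded (s,z,tilt)"""
    a=np.radians(c[2]); X=np.array([-np.cos(a),-np.sin(a)*-1*-1 if 0 else np.sin(-a)*-1]); 
    # tool x, z in (s,z)
    M=R0@Ro.from_euler('y',c[2],degrees=True).as_matrix(); X=np.array([M[:,0]@D,M[2,0]]); Z=np.array([M[:,2]@D,M[2,2]])
    for t in ths:
        k=np.radians(t); p=np.array([-12*np.sin(k)-L*np.cos(k)+h*np.sin(k)+bias[0],50+L*np.sin(k)+h*np.cos(k)+bias[1]])
        d=p-np.array(c[:2]); print(t,[round(d@X/10,2),0,round(d@Z/10,2),0,round(min(tilt0+t,tmax)-c[2],1),0])
E
python3 - <<'E'
from h import *
arc((-91,55,-20),96.5,5.5,[0,5,10,15,20,25,30,35,40,45,50])
E
```

```text
0 [np.float64(0.59), 0, np.float64(-0.27), 0, 0, 0]
5 [np.float64(0.33), 0, np.float64(-1.06), 0, 5, 0]
10 [np.float64(-0.01), 0, np.float64(-1.82), 0, 10, 0]
15 [np.float64(-0.41), 0, np.float64(-2.54), 0, 15, 0]
20 [np.float64(-0.86), 0, np.float64(-3.22), 0, 20, 0]
25 [np.float64(-1.37), 0, np.float64(-3.84), 0, 25, 0]
30 [np.float64(-1.94), 0, np.float64(-4.4), 0, 30, 0]
35 [np.float64(-2.55), 0, np.float64(-4.91), 0, 35, 0]
40 [np.float64(-3.21), 0, np.float64(-5.35), 0, 40, 0]
45 [np.float64(-3.91), 0, np.float64(-5.72), 0, 45, 0]
50 [np.float64(-4.64), 0, np.float64(-6.02), 0, 50, 0]
```

Request:
play_rows(
  series=[
    [[0.6,0,-0.25,0,0,0],[0.35,0,-1.05,0,5,0],[0,0,-1.8,0,10,0],[-0.4,0,-2.55,0,15,0],[-0.85,0,-3.2,0,20,0],[-1.35,0,-3.85,0,25,0],[-1.95,0,-4.4,0,30,0],[-2.55,0,-4.9,0,35,0],[-3.2,0,-5.35,0,40,0],[-3.9,0,-5.7,0,45,0],[-4.65,0,-6.0,0,50,0],[-4.65,0,-6.0,0,50,0]],
  ],
)

```text
clock: 5.83
eef_pos: [0.5768, -0.0151, 0.128]
tool_rot: [-1.88, -1.956, -0.513]
contact_force: [-1.8, 2.8, 4.1]
grip_width: 0.0626
gripper_force: 65.8
```

Run:
```python
from h import *
where()
arc((-66.1+.3,127.5,30),96.5,5.5,[50,55,60,65,70,75,80,85,88,90])
c=r.capture("scene"); a=c["frame"][100:250,200:400]
cv2.imwrite('pics/s2.png',cv2.resize(a,None,fx=4,fy=4,interpolation=cv2.INTER_CUBIC))
```

```text
s,l,z mm [-64.8   1.9 128. ] rot [-0.2 30.5  0.4] t 5.83 F [-1.8  2.8  4.1] w 62.6 q [ 0.52  0.72 -0.5   1.97 -0.35  0.62  0.46]
50 [np.float64(0.19), 0, np.float64(0.11), 0, 0, 0]
55 [np.float64(-0.12), 0, np.float64(-0.61), 0, 5, 0]
60 [np.float64(-0.5), 0, np.float64(-1.31), 0, 10, 0]
65 [np.float64(-0.96), 0, np.float64(-1.97), 0, 15, 0]
70 [np.float64(-1.47), 0, np.float64(-2.59), 0, 20, 0]
75 [np.float64(-2.05), 0, np.float64(-3.16), 0, 25, 0]
80 [np.float64(-2.68), 0, np.float64(-3.68), 0, 30, 0]
85 [np.float64(-3.37), 0, np.float64(-4.15), 0, 35, 0]
88 [np.float64(-3.8), 0, np.float64(-4.4), 0, 38, 0]
90 [np.float64(-4.1), 0, np.float64(-4.56), 0, 40, 0]
```

View pics/s2.png

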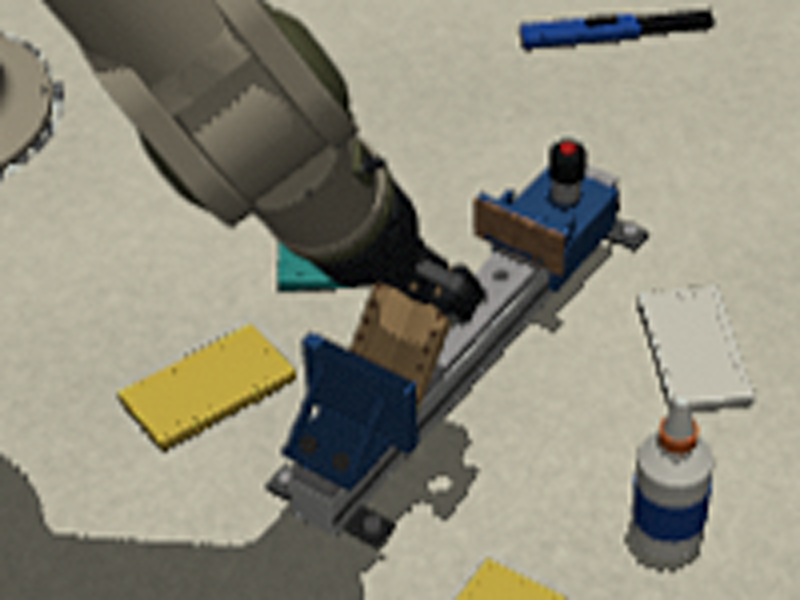

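Request:
play_rows(
  series=[
    [[-0.1,0,-0.6,0,5,0],[-0.5,0,-1.3,0,10,0],[-0.95,0,-1.95,0,15,0],[-1.45,0,-2.6,0,20,0],[-2.05,0,-3.15,0,25,0],[-2.7,0,-3.7,0,30,0],[-3.35,0,-4.15,0,35,0],[-3.8,0,-4.4,0,38,0],[-4.1,0,-4.55,0,40,0],[-4.1,0,-4.55,0,40,0],[-4.1,0,-4.55,0,40,0]],
  ],
)

```text
clock: 6.8
eef_pos: [0.5799, -0.0702, 0.1466]
tool_rot: [-1.419, -1.488, -1.0]
contact_force: [1.1, -1.7, 6.3]
grip_width: 0.0628
gripper_force: 66.0
```

```bash
cat >> h.py <<'E'
def boardfit(c):
    P,u,v=pts(c); f=c["frame"][v,u]; h=cv2.cvtColor(f[None],cv2.COLOR_BGR2HSV)[0]
    q=P-F; s=q@D*1e3; l=q@N*1e3; z=P[:,2]*1e3
    m=(abs(l)<40)&(s>-90)&(s<15)&(z>56)&(z<190)&(h[:,0]>8)&(h[:,0]<28)&(h[:,1]>60)
    A=np.stack([s,l,z],1)[m]; print("wood",m.sum(),"min",A.min(0).round(),"max",A.max(0).round())
    top=A[:,2]>163; print(" top",top.sum(), A[top].mean(0).round(1) if top.sum() else "")
    return A
E
python3 - <<'E'
from h import *
where()
c=r.capture("top"); boardfit(c)
c=r.capture("scene"); boardfit(c); a=c["frame"][100:250,200:400]
cv2.imwrite('pics/s3.png',cv2.resize(a,None,fx=4,fy=4,interpolation=cv2.INTER_CUBIC))
E
```

```text
s,l,z mm [ -9.7   2.3 146.6] rot [-0.2 70.2 -0. ] t 6.8 F [ 1.1 -1.7  6.3] w 62.8 q [ 0.91  1.08 -0.75  1.78 -0.53  1.06  0.76]
wood 133 min [-16. -34.  99.] max [ 14.  34. 177.]
 top 99 [ -9.6   1.4 170. ]
wood 240 min [-17. -32. 109.] max [ 13.  36. 174.]
 top 115 [ -7.4   4.3 169.7]
```

View pics/s3.png

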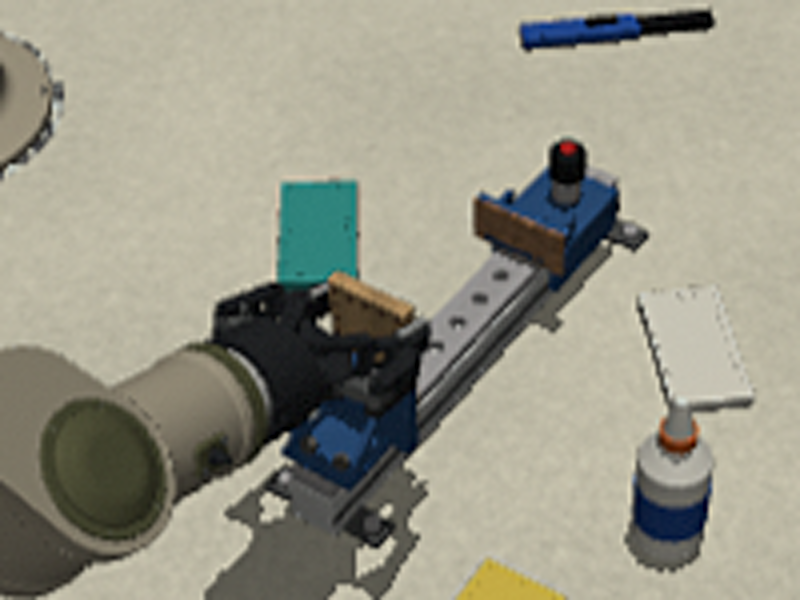

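Request:
play_rows(
  series=[
    [[-0.1,0,-0.2,0,1,0],[-0.2,0,-0.35,0,2,0],[-0.2,0,-0.35,0,2,0],[-0.2,0,-0.35,0,2,0]],
  ],
)

```text
clock: 7.23
eef_pos: [0.58, -0.0733, 0.1466]
tool_rot: [-1.393, -1.463, -1.019]
contact_force: [0.9, 0.0, 8.9]
grip_width: 0.0625
gripper_force: 65.9
```

Run:
```python
from h import *
where()
c=r.capture("top"); boardfit(c)
```

```text
s,l,z mm [ -6.6   2.3 146.6] rot [-0.2 72.2 -0.1] t 7.23 F [0.9 0.  8.9] w 62.5 q [ 0.92  1.1  -0.76  1.77 -0.54  1.08  0.76]
wood 168 min [-16. -30.  84.] max [  5.  34. 178.]
 top 99 [ -6.3   1.8 169.8]
```

Request:
play_rows(
  series=[
    [[-0.1,0,-0.2,0,0,0],[-0.15,0,-0.3,0,0,0],[-0.15,0,-0.3,0,0,0],[-0.15,0,-0.3,0,0,0],[-0.15,0,-0.3,0,0,0]],
  ],
)

```text
clock: 7.7
eef_pos: [0.5799, -0.0756, 0.1466]
tool_rot: [-1.391, -1.464, -1.019]
contact_force: [0.8, 2.3, 7.6]
grip_width: 0.0626
gripper_force: 65.6
```

Run:
```python
from h import *
where()
c=r.capture("top"); boardfit(c)
```

```text
s,l,z mm [ -4.3   2.1 146.6] rot [-0.1 72.3 -0.2] t 7.7 F [0.8 2.3 7.6] w 62.6 q [ 0.92  1.1  -0.76  1.76 -0.53  1.09  0.76]
wood 176 min [-15. -28.  76.] max [  8.  33. 176.]
 top 97 [ -3.6   2.2 170. ]
```

Request:
play_rows(
  series=[
    [[-0.1,0,-0.2,0,0,0],[-0.1,0,-0.3,0,0,0],[-0.1,0,-0.3,0,0,0],[-0.1,0,-0.3,0,0,0]],
  ],
)

```text
clock: 8.08
eef_pos: [0.5799, -0.0769, 0.1466]
tool_rot: [-1.388, -1.463, -1.018]
contact_force: [3.4, 13.2, 2.5]
grip_width: 0.0627
gripper_force: 70.3
```

Run:
```python
from h import *
where()
c=r.capture("top"); boardfit(c)
```

```text
s,l,z mm [ -3.    2.  146.6] rot [-0.  72.3 -0.3] t 8.08 F [ 3.4 13.2  2.5] w 62.7 q [ 0.92  1.1  -0.76  1.76 -0.53  1.09  0.76]
wood 190 min [-16. -30.  71.] max [  9.  33. 177.]
 top 102 [ -2.1   1.8 169.7]
```

Run:
```python
from h import *
for n in("top","scene"):
    c=r.capture(n); A=boardfit(c); a=A[(A[:,2]<160)]
    for lo in range(60,160,15):
        b=a[(a[:,2]>=lo)&(a[:,2]<lo+15)]
        if len(b): print(lo,len(b),b.mean(0).round(1))
    P,u,v=pts(c); q=P-F; s=q@D*1e3;l=q@N*1e3;z=P[:,2]*1e3
    m=(abs(l)<48)&(z>110)&(z<120)&(s>-20)&(s<25); m&=(abs(l)>37); print("fence",m.sum(),np.percentile(s[m],[2,20,50,80,98]).round(1))
```

```text
wood 184 min [-15. -30.  74.] max [  9.  33. 177.]
 top 102 [ -2.1   1.9 169.9]
60 2 [-14.9   0.1  73.8]
75 11 [-14.8   6.1  82.8]
90 13 [-13.3   6.9  97.1]
105 18 [ -5.3   1.2 113.3]
120 10 [-11.1  -1.5 127.5]
135 16 [ -9.7   3.2 142.6]
150 11 [ -7.4   6.9 155.2]
fence 5 [ 0.2  2.1  6.   9.2 11.3]
wood 239 min [-10. -32. 117.] max [  6.  34. 176.]
 top 115 [ -0.2   3.4 169.8]
105 3 [ -1.  -25.  118.2]
120 19 [ 1.000e-01 -1.440e+01  1.301e+02]
135 47 [  0.9  -6.2 142.4]
150 40 [  2.3  -1.7 155.1]
fence 6 [-1.5  0.1  2.1  3.  11.1]
```

Request:
play_rows(
  series=[
    [[0.1,0,0.25,0,-2,0],[0.2,0,0.45,0,-4,0],[0.25,0,0.6,0,-6,0],[0.25,0,0.6,0,-6,0],[0.25,0,0.6,0,-6,0]],
  ],
)

```text
clock: 8.65
eef_pos: [0.5793, -0.0718, 0.1466]
tool_rot: [-1.464, -1.541, -0.956]
contact_force: [1.4, 6.3, 4.6]
grip_width: 0.0629
gripper_force: 71.3
```

```bash
cat >> h.py <<'E'
def lean():
    where()
    for n in("top","scene"):
        A=boardfit(r.capture(n)); a=A[(A[:,2]<160)&((A[:,0]<-7) if n=="top" else (A[:,2]>118))]
        k=np.polyfit(a[:,2],a[:,0],1); print(n,"slope",k[0].round(3),"s at z=60,115,170",np.polyval(k,[60,115,170]).round(1))
E
python3 -c "
from h import *
lean()"
```

```text
s,l,z mm [ -8.1   1.6 146.6] rot [-0.  66.1 -0.2] t 8.65 F [1.4 6.3 4.6] w 62.9 q [ 0.89  1.04 -0.73  1.79 -0.51  1.03  0.74]
wood 111 min [-15. -40.  99.] max [ 11.  33. 177.]
 top 98 [ -9.    0.8 170.1]
top slope -0.025 s at z=60,115,170 [-12.4 -13.8 -15.2]
wood 226 min [-17. -30. 117.] max [ 14.  35. 175.]
 top 110 [ -6.8   3.2 169.9]
scene slope -0.022 s at z=60,115,170 [-1.4 -2.6 -3.8]
```

Request:
play_rows(
  series=[
    [[-0.05,0,-0.12,0,0.8,0],[-0.1,0,-0.25,0,1.5,0],[-0.1,0,-0.25,0,1.5,0],[-0.1,0,-0.25,0,1.5,0]],
  ],
)

```text
clock: 9.08
eef_pos: [0.5794, -0.0742, 0.1466]
tool_rot: [-1.444, -1.52, -0.973]
contact_force: [0.4, 7.5, 3.5]
grip_width: 0.0627
gripper_force: 71.0
```

```bash
python3 -c "
from h import *
lean()"
```

```text
s,l,z mm [ -5.7   1.6 146.6] rot [-0.  67.8 -0.2] t 9.08 F [0.4 7.5 3.5] w 62.7 q [ 0.9   1.06 -0.74  1.78 -0.51  1.05  0.74]
wood 123 min [-13. -30.  81.] max [  4.  33. 176.]
 top 97 [ -6.4   1.2 170.3]
top slope -0.004 s at z=60,115,170 [-11.9 -12.1 -12.3]
wood 229 min [-14. -31. 120.] max [ 12.  34. 176.]
 top 116 [ -3.9   3.1 169.9]
scene slope 0.001 s at z=60,115,170 [-1.1 -1.  -1. ]
```

Request:
play_rows(
  series=[
    [[0,0,0,0,0,0],[0,0,0,0,0,0],[0,0,0,0,0,0],[0,0,0,0,0,0],[0,0,0,0,0,0],[0,0,0,0,0,0]],
  ],
  claw=8.5,
)

```text
clock: 9.68
eef_pos: [0.5799, -0.0762, 0.1457]
tool_rot: [-1.45, -1.523, -0.972]
contact_force: [-0.5, 0.5, 0.3]
grip_width: 0.0851
gripper_force: 0.0
```

```bash
python3 -c "
from h import *
lean()"
```

```text
s,l,z mm [ -3.8   2.1 145.7] rot [-0.2 67.5 -0.1] t 9.68 F [-0.5  0.5  0.3] w 85.1 q [ 0.9   1.05 -0.74  1.78 -0.51  1.05  0.74]
wood 126 min [-14. -30. 103.] max [  3.  33. 175.]
 top 98 [ -7.6   0.7 170.2]
top slope -0.001 s at z=60,115,170 [-13.3 -13.3 -13.4]
wood 283 min [-18. -31. 115.] max [  1.  34. 176.]
 top 110 [ -6.7   3.9 169.9]
scene slope -0.017 s at z=60,115,170 [-1.9 -2.8 -3.7]
```

Request:
play_rows(
  series=[
    [[0,0,-2,0,0,0],[0,0,-5,0,0,0],[0,0,-9,0,0,0],[3,0,-12,0,-5,0],[7,0,-12,0,-12,0],[11,0,-12,0,-19,0],[11,0,-12,0,-19,0]],
  ],
)

```text
clock: 10.37
eef_pos: [0.586, -0.1375, 0.3068]
tool_rot: [-1.669, -1.781, -0.762]
contact_force: [2.2, 2.7, 2.1]
grip_width: 0.0852
gripper_force: 0.0
```

```bash
python3 -c "
from h import *
lean(); print(rel(-269,0,300,0))"
```

```text
s,l,z mm [ 57.8   5.2 306.8] rot [-0.9 47.9 -0.9] t 10.37 F [2.2 2.7 2.1] w 85.2 q [ 0.88  0.7  -0.68  1.68 -0.4   1.2   0.54]
wood 130 min [-13. -30.  86.] max [  4.  33. 176.]
 top 96 [ -6.4   0.5 169.8]
top slope 0.005 s at z=60,115,170 [-12.9 -12.6 -12.3]
wood 361 min [-14. -30. 107.] max [  3.  35. 176.]
 top 108 [ -4.2   4.2 170. ]
scene slope 0.001 s at z=60,115,170 [-2.2 -2.1 -2. ]
[22.25, -0.09, 24.57, 0.4, -48.22, 0.47]
```

Request:
play_rows(
  series=[
    [[22.2,-0.1,24.6,0.4,-48.2,0.5],[22.2,-0.1,24.6,0.4,-48.2,0.5],[22.2,-0.1,24.6,0.4,-48.2,0.5],[22.2,-0.1,24.6,0.4,-48.2,0.5],[22.2,-0.1,24.6,0.4,-48.2,0.5],[22.2,-0.1,24.6,0.4,-48.2,0.5],[22.2,-0.1,24.6,0.4,-48.2,0.5],[22.2,-0.1,24.6,0.4,-48.2,0.5],[22.2,-0.1,24.6,0.4,-48.2,0.5],[22.2,-0.1,24.6,0.4,-48.2,0.5],[22.2,-0.1,24.6,0.4,-48.2,0.5],[22.2,-0.1,24.6,0.4,-48.2,0.5]],
  ],
)

```text
clock: 11.47
eef_pos: [0.5657, 0.1854, 0.2949]
tool_rot: [-2.167, -2.262, 0.007]
contact_force: [-0.7, -0.9, -0.4]
grip_width: 0.085
gripper_force: 0.0
```

```bash
cat >> h.py <<'E'
def knob():
    for n in("top","scene"):
        c=r.capture(n); P,u,v=pts(c); h=cv2.cvtColor(c["frame"][v,u][None],cv2.COLOR_BGR2HSV)[0].astype(int); q=P-F; A=np.stack([q@D*1e3,q@N*1e3,P[:,2]*1e3],1)
        m=((h[:,0]<8)|(h[:,0]>172))&(h[:,1]>120)&(A[:,2]>90)&(A[:,2]<150)&(abs(A[:,1])<25)&(A[:,0]<0)&(A[:,0]>-300)
        print(n,"red",m.sum(),A[m].mean(0).round(1) if m.sum() else "")
E
python3 -c "
from h import *
where(); knob(); print(rel(-269,0,95,0))"
```

```text
s,l,z mm [-2.657e+02  2.000e-01  2.949e+02] rot [0.6 0.2 0.2] t 11.47 F [-0.7 -0.9 -0.4] w 85.0 q [-0.15  0.42 -0.37  1.83  0.17  0.93 -0.55]
top red 3 [-265.9    1.2  108.4]
scene red 16 [-269.4    0.8  110.7]
[0.41, 0.1, 20.05, -0.49, -0.23, -0.43]
```

Request:
play_rows(
  series=[
    [[0.4,0.1,4,-0.5,0,-0.4],[0.4,0.1,8,-0.5,0,-0.4],[0.4,0.1,12,-0.5,0,-0.4],[0.4,0.1,15.5,-0.5,0,-0.4],[0.4,0.1,18,-0.5,0,-0.4],[0.4,0.1,19.8,-0.5,0,-0.4],[0.4,0.1,19.8,-0.5,0,-0.4],[0.4,0.1,19.8,-0.5,0,-0.4]],
  ],
  claw=5.5,
)

```text
clock: 12.23
eef_pos: [0.5654, 0.1894, 0.098]
tool_rot: [-2.167, -2.271, -0.005]
contact_force: [0.7, -0.1, 1.3]
grip_width: 0.0549
gripper_force: 0.0
```

Request:
play_rows(
  series=[
    [[0,0,0,0,0,0],[0,0,0,0,0,0],[0,0,0,0,0,0],[0,0,0,0,0,0],[0,0,0,0,0,0],[0,0,0,0,0,0]],
  ],
  claw=2.5,
)

```text
clock: 12.73
eef_pos: [0.565, 0.1909, 0.1006]
tool_rot: [-2.165, -2.274, -0.008]
contact_force: [-5.1, -1.3, 5.6]
grip_width: 0.0279
gripper_force: 59.0
```

```bash
python3 -c "
from h import *
where()"
```

```text
s,l,z mm [-2.712e+02 -2.000e-01  1.006e+02] rot [-0.2  0.3 -0.1] t 12.73 F [-5.1 -1.3  5.6] w 27.9 q [-0.24  0.66 -0.27  2.01  0.33  0.51 -0.69]
```

Request:
play_rows(
  series=[
    [[0,0,-0.4,0,0,0],[0,0,-0.8,0,0,0],[0,0,-1.2,0,0,0],[0,0,-1.5,0,0,0],[0,0,-1.5,0,0,0],[0,0,-1.5,0,0,0]],
  ],
)

```text
clock: 13.23
eef_pos: [0.565, 0.191, 0.1136]
tool_rot: [-2.164, -2.274, -0.007]
contact_force: [-3.2, -0.9, -10.1]
grip_width: 0.0279
gripper_force: 59.8
```

```bash
python3 -c "
from h import *
where(); knob()"
```

```text
s,l,z mm [-2.713e+02 -2.000e-01  1.136e+02] rot [-0.1  0.3 -0.1] t 13.23 F [ -3.2  -0.9 -10.1] w 27.9 q [-0.23  0.64 -0.28  2.    0.31  0.54 -0.68]
top red 0 
scene red 17 [-269.3    0.9  123. ]
```

Request:
play_rows(
  series=[
    [[-1,0,0,0,0,0],[-2.5,0,0,0,0,0],[-4.5,0,0,0,0,0],[-6.5,0,0,0,0,0],[-8.5,0,0,0,0,0],[-10.5,0,0,0,0,0],[-12.5,0,0,0,0,0],[-14,0,0,0,0,0],[-15.3,0,0,0,0,0],[-16.3,0,0,0,0,0],[-16.3,0,0,0,0,0]],
  ],
)

```text
clock: 14.25
eef_pos: [0.5733, 0.0257, 0.1126]
tool_rot: [-2.167, -2.272, -0.005]
contact_force: [-3.2, -2.3, -8.3]
grip_width: 0.0278
gripper_force: 59.9
```

```bash
python3 -c "
from h import *
where(); knob(); lean()"
```

```text
s,l,z mm [-105.8    0.2  112.6] rot [-0.1  0.2  0. ] t 14.25 F [-3.2 -2.3 -8.3] w 27.8 q [ 0.06  0.62 -0.3   2.05  0.35  0.52 -0.44]
top red 0 
scene red 20 [-105.1    1.5  124.4]
s,l,z mm [-108.1    0.2  112.7] rot [-0.1  0.3 -0.1] t 14.35 F [-3.9 -1.6 -9.5] w 28.2 q [ 0.06  0.62 -0.3   2.05  0.35  0.52 -0.45]
wood 129 min [-38. -31.  78.] max [  3.  37. 175.]
 top 97 [ -7.2   1.2 169.7]
top slope 0.274 s at z=60,115,170 [-35.2 -20.2  -5.1]
wood 426 min [-41. -30.  56.] max [  2.  40. 175.]
 top 103 [ -5.3   6.  169.8]
scene slope 0.016 s at z=60,115,170 [-4.  -3.1 -2.2]
```

Request:
play_rows(
  series=[
    [[-0.5,0,0,0,0,0],[-1,0,0,0,0,0],[-1.4,0,0,0,0,0],[-1.7,0,0,0,0,0],[-1.9,0,0,0,0,0],[-1.9,0,0,0,0,0]],
  ],
)

```text
clock: 14.95
eef_pos: [0.574, 0.0104, 0.1127]
tool_rot: [-2.162, -2.275, -0.008]
contact_force: [-4.8, -0.8, -9.8]
grip_width: 0.0281
gripper_force: 59.9
```

Request:
play_rows(
  series=[
    [[-0.1,0,0,0,0,0],[-0.2,0,0,0,0,0],[-0.2,0,0,0,0,0]],
  ],
)

```text
clock: 15.2
eef_pos: [0.5741, 0.0088, 0.1127]
tool_rot: [-2.162, -2.275, -0.008]
contact_force: [-5.5, 1.5, -9.8]
grip_width: 0.0279
gripper_force: 59.9
```

```bash
python3 -c "
from h import *
where(); knob(); where()"
```

```text
s,l,z mm [-88.9   0.3 112.7] rot [-0.1  0.3 -0.2] t 15.2 F [-5.5  1.5 -9.8] w 27.9 q [ 0.1   0.62 -0.31  2.05  0.35  0.52 -0.41]
top red 1 [-13.   23.1  96.5]
scene red 20 [-84.8   1.6 121.7]
s,l,z mm [-88.9   0.3 112.7] rot [-0.1  0.3 -0.2] t 15.3 F [-4.7  0.1 -8.6] w 28.0 q [ 0.1   0.62 -0.31  2.05  0.35  0.52 -0.41]
```

Request:
play_rows(
  series=[
    [[-0.1,0,0,0,0,0],[-0.2,0,0,0,0,0],[-0.2,0,0,0,0,0]],
  ],
)

```text
clock: 15.55
eef_pos: [0.5742, 0.0068, 0.1127]
tool_rot: [-2.162, -2.275, -0.008]
contact_force: [-5.6, 1.2, -10.5]
grip_width: 0.0281
gripper_force: 59.9
```

Request:
play_rows(
  series=[
    [[-0.1,0,0,0,0,0],[-0.2,0,0,0,0,0],[-0.2,0,0,0,0,0]],
  ],
)

```text
clock: 15.8
eef_pos: [0.5743, 0.0049, 0.1127]
tool_rot: [-2.162, -2.275, -0.008]
contact_force: [-5.1, 0.4, -10.4]
grip_width: 0.028
gripper_force: 59.9
```

```bash
python3 -c "
from h import *
where(); knob(); lean()"
```

```text
s,l,z mm [-85.    0.3 112.7] rot [-0.1  0.3 -0.2] t 15.8 F [ -5.1   0.4 -10.4] w 28.0 q [ 0.11  0.62 -0.31  2.05  0.35  0.52 -0.41]
top red 0 
scene red 18 [-82.    2.8 125.8]
s,l,z mm [-85.    0.3 112.7] rot [-0.1  0.3 -0.2] t 15.9 F [-5.2  1.4 -9.2] w 27.9 q [ 0.11  0.62 -0.31  2.05  0.35  0.52 -0.41]
wood 67 min [-13. -19. 161.] max [ -1.  33. 177.]
 top 65 [ -6.1  10.2 170.7]Traceback (most recent call last):
  File "<string>", line 3, in <module>
    where(); knob(); lean()
                     ~~~~^^
  File "h.py", line 39, in lean
    k=np.polyfit(a[:,2],a[:,0],1); print(n,"slope",k[0].round(3),"s at z=60,115,170",np.polyval(k,[60,115,170]).round(1))
    raise TypeError("expected non-empty vector for x")
TypeError: expected non-empty vector for x
```

Request:
play_rows(
  series=[
    [[-0.1,0,0,0,0,0],[-0.1,0,0,0,0,0],[-0.1,0,0,0,0,0]],
  ],
)

```text
clock: 16.2
eef_pos: [0.5744, 0.0043, 0.1127]
tool_rot: [-2.161, -2.276, -0.009]
contact_force: [-5.2, 2.4, -10.2]
grip_width: 0.0283
gripper_force: 59.9
```

Request:
play_rows(
  series=[
    [[-0.1,0,0,0,0,0],[-0.1,0,0,0,0,0],[-0.1,0,0,0,0,0]],
  ],
)

```text
clock: 16.45
eef_pos: [0.5744, 0.0042, 0.1127]
tool_rot: [-2.16, -2.276, -0.01]
contact_force: [-6.9, 4.8, -9.6]
grip_width: 0.0282
gripper_force: 59.9
```

Request:
play_rows(
  series=[
    [[-0.1,0,0,0,0,0],[-0.1,0,0,0,0,0],[-0.1,0,0,0,0,0]],
  ],
)

```text
clock: 16.7
eef_pos: [0.5744, 0.0041, 0.1127]
tool_rot: [-2.159, -2.276, -0.011]
contact_force: [-6.3, 7.6, -9.6]
grip_width: 0.028
gripper_force: 59.9
```

```bash
python3 -c "
from h import *
where(); knob(); boardfit(r.capture('scene'))"
```

```text
s,l,z mm [-84.2   0.3 112.7] rot [-0.1  0.5 -0.3] t 16.7 F [-6.3  7.6 -9.6] w 28.0 q [ 0.11  0.62 -0.31  2.05  0.35  0.52 -0.4 ]
top red 0 
scene red 21 [-81.7   1.5 124.4]
wood 359 min [-16. -30.  59.] max [  3.  40. 176.]
 top 96 [ -3.6   3.  169.8]
```

Request:
play_rows(
  series=[
    [[0.2,0,0,0,0,0],[0.4,0,0,0,0,0],[0.4,0,0,0,0,0],[0.4,0,0.4,0,0,0],[0.4,0,0.8,0,0,0],[0.4,0,1.2,0,0,0],[0.4,0,1.4,0,0,0],[0.4,0,1.4,0,0,0]],
  ],
)

```text
clock: 17.52
eef_pos: [0.5744, 0.0058, 0.1005]
tool_rot: [-2.163, -2.276, -0.008]
contact_force: [-11.6, 0.3, 12.5]
grip_width: 0.0279
gripper_force: 62.3
```

```bash
python3 -c "
from h import *
where(); knob(); boardfit(r.capture('scene'))"
```

```text
s,l,z mm [-85.8   0.4 100.5] rot [-0.1  0.3 -0.2] t 17.52 F [-11.6   0.3  12.5] w 27.9 q [ 0.09  0.64 -0.29  2.05  0.37  0.49 -0.42]
top red 0 
scene red 20 [-84.1   1.7 112. ]
wood 371 min [-80. -30.  58.] max [  3.  39. 186.]
 top 102 [ -4.    3.8 169.7]
```

Request:
play_rows(
  series=[
    [[0,0,0,0,0,0],[0,0,0,0,0,0],[0,0,0,0,0,0],[0,0,0,0,0,0],[0,0,-2,0,0,0],[0,0,-5,0,0,0],[0,0,-9,0,0,0],[1,0,-13,0,0,0],[5,0,-15,0,0,0],[9,0,-15,0,0,0],[12,0,-15,0,0,0],[12,0,-15,0,0,0]],
  ],
  claw=6,
)

```text
clock: 18.67
eef_pos: [0.5684, 0.1319, 0.251]
tool_rot: [-2.154, -2.283, -0.018]
contact_force: [0.1, 1.0, 0.4]
grip_width: 0.0599
gripper_force: 0.0
```

Run:
```python
from h import *
where(); knob(); boardfit(r.capture("top"))
c=r.capture("scene"); A=boardfit(c); a=c["frame"][100:250,200:400]
cv2.imwrite('pics/s4.png',cv2.resize(a,None,fx=4,fy=4,interpolation=cv2.INTER_CUBIC))
```

```text
s,l,z mm [-212.1    0.3  251. ] rot [-0.4  0.6 -0.6] t 18.67 F [0.1 1.  0.4] w 59.9 q [-0.02  0.45 -0.42  1.92  0.24  0.81 -0.51]
top red 25 [-85.    1.3 110.4]
scene red 18 [-84.8   2.3 111.9]
wood 150 min [-78. -37.  68.] max [  5.  33. 175.]
 top 99 [ -6.3   1.  169.8]
wood 380 min [-90. -32.  57.] max [  3.  40. 175.]
 top 107 [ -4.4   2.9 170.1]
```

View pics/s4.png

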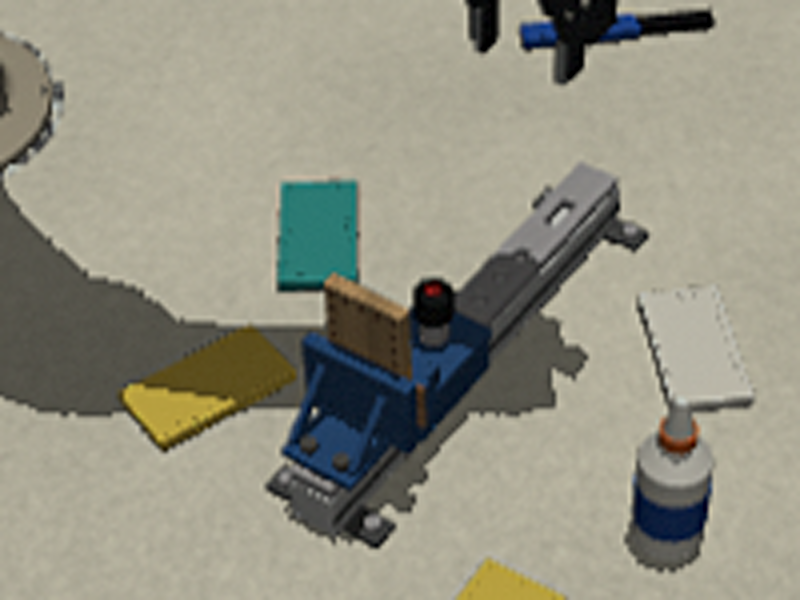

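The board stands upright between the jaw and the fence. The knob's red dot is at 110–112 mm, the same height as with the pin home at the start, and the gripper is clear of everything.

```bash
python3 -c "
from station import r
print(r.job_done())"
```

```text
the job is handed in; nothing more can be done
None
```

I handed the job in: the board stands flat against the fence, the jaw is at the index hole nearest it, and the knob is back at its pin-home height. The spool, glue bottle, pliers and cutter were not touched, and no verdict came back.

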